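Hold the reference cell in the spectrometer's light path

ROBOT

A 6-joint arm with a two-finger parallel gripper is mounted at the origin on a cart in front of the work surface, level with it; the furniture and walls round the work are solid. World frame = base frame: x ahead of the robot, y to its left, z up, the work surface at z = 0. Lengths are in m, angles in rad, forces in N, time in s.
With the tool pointing down it reaches from about 0.375 to 0.975 m from the base axis. Payload 3.8 kg.
Tool frame: the origin (TCP) lies on the mounting face of the last link; the fingertips stand 173 mm ahead of it and the grasp point (between the pads) lies 155 mm ahead of it (bot.hold_point_z is the distance from the TCP to the grasp point, in m); z points along the fingers, y is the line along which they close (so a half turn about z gives the same grasp; the last joint's range is limited). The gripper opens to 85 mm and grips with 20 to 120 N. Pads are 22 mm wide; open, the fingers measure 114 mm over their backs; the gripper's body (76 mm by 85 mm) begins 54 mm behind the grasp point. The pads swing forward as they close: fully open they stand 13 mm farther back than shut.
Start: joints at [1.14, 0.264, 1.604, -0, 1.274, -0.037], TCP at [0.259, 0.623, 0.405] pointing down, gripper open.
Joint ranges: [-2.63, 2.63], [-0.94, 2.18], [0.31, 2.57], [-1.31, 4.45], [0, 2.66], [-2.55, 2.55]. Speed limits (rad/s): [2.57, 2.57, 3.14, 3.14, 3.14, 3.14].

INTERFACE

Orientations are given as a rotation vector (axis times angle).
In Python, from workcell import bot, optics gives the robot as it stands.
- The arm moves only by the shell command python3 -m jog 'ROWS' [OPENING] [FORCE]. ROWS is JSON, a list of rows, each an object of numbers: "dx", "dy", "dz": the shift along the tool's x, y, z in mm; "ax", "ay", "az": the turn, a rotation vector about the tool's x, y, z in degrees. A call has 1 to 20 rows; each row shifts and turns the commanded pose from where the row before left it, along the tool's axes as they then stand; what a row does not reach is not made up. A row lasts 1/12 s, in which the tool goes at most 41.7 mm and 7.16 degrees, less where a joint would pass 70% of its speed; a pose out of reach is approached as far as the arm can. A call with a gripper value outside its range is refused whole. OPENING is the opening, from 0 (shut) to 1 (fully open), set as the call begins (- or left out, the last holds). The fingers move at their own pace and stop on an object; FORCE is the grip in N (left out, the last holds). Time passes only in rows, so rows that do not move let the fingers close. It gives the time, the measured TCP pose, the force, the opening and the grip force at its end, in the units of the state.
- bot.read_state(): the state, without advancing time (a new reading comes with each control period).
- optics.read_camera(name): name is "side" or "top" or "wrist"; returns a dict with "img" (480x640x3 uint8, red, green, blue), "vertical_fov" (degrees; the focal length in pixels is half the picture's height over the tangent of half this angle, whatever the lens; pixels are square), "cx", "cy" (the principal point, pixels), "R" (3x3) and "t" (3): a world point X has camera coordinates R X + t; the wrist camera has in their place "tool_from_camera" (4x4, takes a point from camera to tool coordinates, whose origin is the TCP and whose axes are the flange's). Camera axes: x right, y down, z forward; pixel columns grow to the right and rows downward; lengths in m; the calibration is good to about 2 mm. The wrist camera is an equidistant fisheye: a pixel r from the principal point sees the ray r / f radians off the axis. A picture is of the moment at which its call begins: read the wrist's pose just before it. There is no depth.
- bot.finish_job(): hands the job in; it is judged then, once.
The state is a dict: "time": time; "q": joint angles; "joint_vel": joint speeds; "joint_torque": joint torques, N m; "tool_pos": TCP position; "tcp_rot": TCP orientation; "wrist_force": force on the tool from outside, world axes, zero at the start; "torque": the same for the moment, N m; "width": opening from 0.0 (shut) to 1.0 (fully open); "grip_force": force on a finger pad.
Only numpy, scipy, OpenCV 4.12 (cv2) and the standard library are available. Lean on these libraries where they do the work, as an engineer would, in place of code of your own. Each camera call takes 0.05 s, during which the arm holds its last target. There are 200 camera calls.

TASK

Check the gem spectrometer with its glass reference cell: first lower the open lid of the lamp house until it is fully closed, so that no stray light gets out. Then take the sealed reference cell (the taller one with the glass stem on top) out of the rack, gripping it by its two frosted faces only and never touching its clear windows, and hold it upright in the open gap midway between the lamp tube and the spectrometer, windows facing the two tubes squarely so that the beam passes through the middle of them. The cell must not knock against the lamp or the spectrometer, the spare cells stay in the rack, and the job finishes with the robot still holding the cell there, still.

Things in the scene. Friction and masses are not known exactly. Their poses are not given: they have to be found in the camera images.
- optics: Fixed bench, mm: base plate 74x345x14, grey lamp house (100x100, walls 104 high) centred at y=+145, spectrometer head (70x70, 111 high) at y -66 to -136. z up, y along the beam toward the lamp. Origin on the work surface under mid-gap; black tubes end at y=+35 (30 thick, lamp) and y=-35 (26 thick). Beam 6 thick, at x=0, 75 high.
- beam_mid (a point): Middle of the gap, on the axis of the beam, 75 mm above the work surface, midway between the two tube ends (70 mm apart). Axes as optics: y along the beam, x across it, z up.
- lamp_lid (a joint): Hinge angle of the lamp house lid, rad: 0 closed flat, 1.15 wide open; free edge swings up. Stiff hinge: stays where left; 1 to 5 N pressed down on its upper face closes it. Flat sheet 106x106x5 mm with a small finger tab at the middle of its free edge; upper face 110 mm above the work surface when closed.
- lamp_lid_hinge (a point): Middle of the lid's hinge line, at x = +52, y = +145 mm, 104 mm high in the frame of optics, on the side of the lamp house at +x of optics (away from the robot). Hinge axis along y of optics.
- lamp_lid_edge (a point): Upper face at the middle of the lid's free edge, 105 mm from the hinge; it moves with the lid. Closed, it lies toward -x of optics (the robot's side).
- rack: Fixed wooden rack, 150 (x) x 44 (y) mm and 26 mm high, with three pockets in a row along its x axis at x = -50, 0 and +50 mm, each 13 mm deep and about 1.5 mm wider than a cell on every side. Origin: centre of its underside.
- reference_cell: Sealed glass cell, loose in one pocket: 28 mm (x, light path) x 18 (y) x 52 high, plus a stem 9 thick, 14.5 high on top. Broad faces at +-y (28 wide, 18 apart) are frosted: grip here. Narrow faces at +-x are the clear windows. Origin: centre of its foot, z up; foot stands 13 mm above the work surface and 39 mm of the body projects from the rack. About 60 g.
- reference_cell_windows: The two clear windows of the reference cell, part of it: 13 mm wide and 52 mm high, at its +-x ends. Same origin and axes as the cell.
- window_mid (a point): Middle of the reference cell, 26 mm above its foot, at the mid-height of its windows. Axes as the cell: x through the windows, z up.
- spare_cell_a: Spare glass cell in another pocket: 28 x 18 mm like the reference cell but only 40 mm high and without a stem. Origin: centre of its foot.
- spare_cell_b: Second spare glass cell in the remaining pocket, the same as the other spare. Origin: centre of its foot.

How it is judged:
On the way, in this order (a step that is already met when the one before it is completed fails the run):
1. the lamp house lid is fully closed while the cell is still in the rack (value of joint lamp_lid below 0.04 rad and z of reference_cell in the frame of rack below 0.02 m), for 0.2 s.
2. the reference cell is lifted clear of the rack in the fingers (z of reference_cell in the frame of rack above 0.03 m and contact force between the fingers and reference_cell above 1 N), for 0.2 s.
At the end, for the whole second after the job is handed in: Lid closed (0.04 rad); reference cell held still and upright (8 deg) in the gap, touching neither tube: window middle within 4 mm of the beam sideways, 10 mm in height, 14 mm of mid-gap along it, windows square to the beam (8 deg); spare cells in their pockets (value of joint lamp_lid below 0.04 rad and contact force between the fingers and reference_cell above 1 N and contact force between reference_cell and optics below 0.1 N and x of window_mid in the frame of beam_mid between -0.004 and 0.004 m and y of window_mid in the frame of beam_mid between -0.014 and 0.014 m and z of window_mid in the frame of beam_mid between -0.01 and 0.01 m and angle between the x axis of reference_cell and the y axis of optics, either way round below 0.14 rad and angle between reference_cell's own z axis and vertical below 0.14 rad and linear speed of reference_cell below 0.02 m/s and distance of each of spare_cell_a, spare_cell_b from where it was at the start of the episode below 0.01 m); the arm keeps its last pose, push and grip.
It fails at once if the fingers touch a clear window of the reference cell (contact force between the fingers and reference_cell_windows above 0.5 N).
It fails at once if the reference cell knocks against the lamp or the spectrometer (contact force between reference_cell and optics above 1 N).
It fails at once if a spare cell is pulled out of its pocket or knocked (distance of any of spare_cell_a, spare_cell_b from where it was at the start of the episode above 0.01 m).
It also fails if it takes over 51 s, if anything falls off the work surface, if the arm or the gripper's body presses on something with over 40 N, if the wrist force passes 120 N, or if a joint passes its speed limit or range.

## Working session

There is one attempt and no reset: what is moved stays moved. The work goes in short steps, Python scripts to look and compute and a shell command to move; the robot and the scene stay as the last step left them, time stands still between calls to the robot, and variables do not carry over. Pictures are saved under pics/ and viewed, at most 10 in all, crops included, and the job is handed in when it is done.

```bash
mkdir -p pics; ls; python3 - <<'E'
from workcell import bot, optics
import cv2, numpy as np
print(bot.read_state(), bot.hold_point_z)
for n in ("side","top"):
    c=optics.read_camera(n); cv2.imwrite(f"pics/{n}0.png",c["img"][:,:,::-1])
    print(n,c["vertical_fov"],c["cx"],c["cy"],c["R"],c["t"])
E
```

```text
pics
{'time': 0.0, 'q': array([ 1.14009389e+00,  2.64767315e-01,  1.60539221e+00, -5.77821693e-07,
        1.27365114e+00, -3.68597986e-02]), 'joint_vel': array([ 2.16370803e-05, -1.31913934e-03,  3.76701730e-04, -9.44584081e-04,
       -1.97206456e-03,  3.71746858e-04]), 'joint_torque': array([ 2.51158686e-03, -5.15113592e+01, -3.67315865e+01,  1.37933534e-04,
        1.26971505e-02,  8.91022637e-06]), 'tool_pos': array([0.25885927, 0.62302403, 0.40334219]), 'tcp_rot': array([-0.61455496, -3.08037179,  0.00338892]), 'wrist_force': array([ 0.16354163, -0.40061909, -0.86743897]), 'torque': array([ 0.05893202,  0.0302204 , -0.03417099]), 'grip_force': 0.0, 'width': 1.0005472328669174} 0.1547
side 49.52305130260752 322.2422184901213 240.47633841859684 [[ 0.83391524 -0.55159655 -0.01807243]
 [-0.39493089 -0.57355073 -0.71768319]
 [ 0.38550612  0.60562431 -0.69613521]] [-0.34425722  0.34498399  0.80508104]
top 49.00583094858587 313.4025807114778 236.49734942717993 [[ 2.30327686e-02 -9.99733061e-01  1.81630276e-03]
 [-9.95212804e-01 -2.31011529e-02 -9.49621544e-02]
 [ 9.49787640e-02  3.79633562e-04 -9.95479226e-01]] [0.17223641 0.5130161  1.14246092]
```

View pics/side0.png

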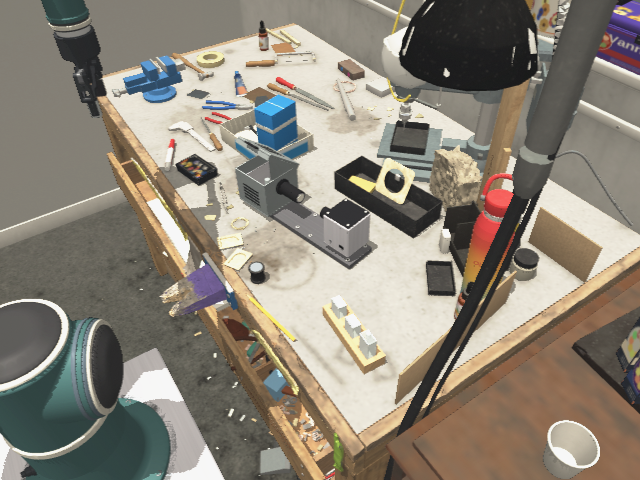

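View pics/top0.png

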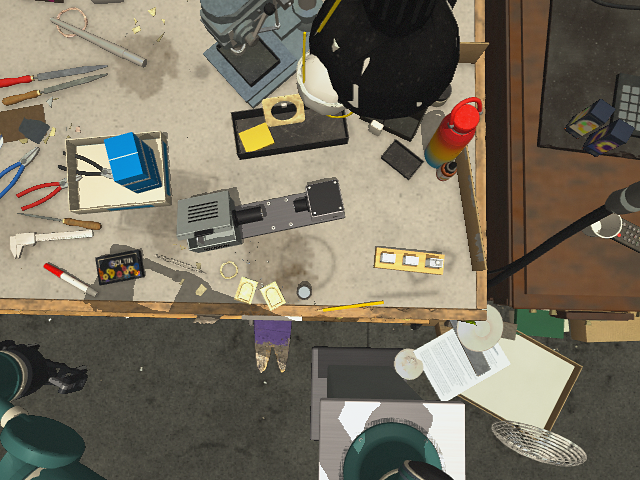

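Side view: lamp house at about (268,185), spectrometer at (345,230), rack at (353,335). Top view: lamp house (208,215), spectrometer (323,198), rack (410,260), with the reference cell apparently in the right-hand pocket near (435,262). I'll enlarge both views.

```bash
python3 - <<'E'
import cv2, numpy as np
s=cv2.imread("pics/side0.png"); t=cv2.imread("pics/top0.png")
r=lambda im,x,y,w,h,k: cv2.resize(im[y:y+h,x:x+w],None,fx=k,fy=k,interpolation=cv2.INTER_CUBIC)
A=r(t,170,170,190,90,4)      # 760x360
B=np.hstack([r(t,365,235,90,48,4), r(s,315,285,80,48*1,4)])
B=cv2.resize(B,(680,192))
C=np.zeros((560,800,3),np.uint8); C[:360,:760]=A; C[365:557,:680]=B
cv2.imwrite("pics/crop1.png",C)
cv2.imwrite("pics/crop2.png",np.vstack([r(s,225,140,160,75,5)[:, :800], r(s,225,215,160,40,5)]))
E
```

```text
(no output)
```

View pics/crop1.png

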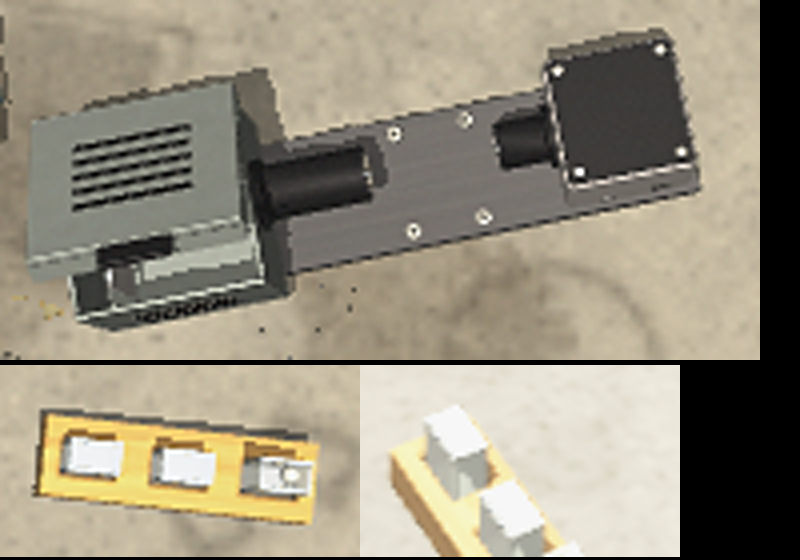

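View pics/crop2.png

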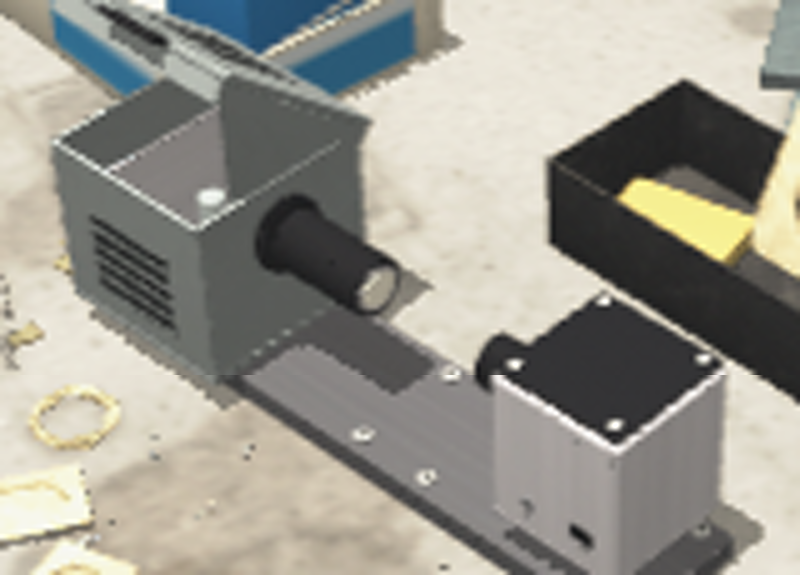

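The crops show the lid leaning open on the lamp house. There are four white screws on the spectrometer top at crop1 (557,71), (660,48), (682,152), (579,172), and four base screws. The rack is at lower left, with the stemmed cell in the right-hand pocket.

```bash
cat > h.py <<'E'
import numpy as np, cv2
from scipy.spatial.transform import Rotation as Ro
from workcell import bot, optics
def cam(n):
    if n=="wrist":
        s=bot.read_state(); c=optics.read_camera(n); T=np.eye(4)
        T[:3,:3]=Ro.from_rotvec(s["tcp_rot"]).as_matrix(); T[:3,3]=s["tool_pos"]
        M=T@np.array(c["tool_from_camera"]); c["Rw"],c["o"]=M[:3,:3],M[:3,3]
    else:
        c=optics.read_camera(n); R=np.array(c["R"]); c["Rw"],c["o"]=R.T,-R.T@np.array(c["t"])
    c["f"]=240/np.tan(np.radians(c["vertical_fov"])/2); c["fish"]=n=="wrist"; return c
def ray(c,p):
    d=np.array([p[0]-c["cx"],p[1]-c["cy"]])/c["f"]
    if c["fish"]:
        r=np.linalg.norm(d)+1e-12; v=np.r_[d/r*np.sin(r),np.cos(r)]
    else: v=np.r_[d,1]/np.linalg.norm(np.r_[d,1])
    return c["o"],c["Rw"]@v
def onz(c,p,z):
    o,d=ray(c,p); return o+d*(z-o[2])/d[2]
def tri(*cp):
    A=np.zeros((3,3)); b=np.zeros(3); L=[]
    for c,p in cp:
        o,d=ray(c,p); P=np.eye(3)-np.outer(d,d); A+=P; b+=P@o; L.append((o,P))
    x=np.linalg.solve(A,b); return x, max(np.linalg.norm(P@(x-o)) for o,P in L)
def blob(img,p,r=4):
    "centroid of the bright spot near p"
    x,y=int(round(p[0])),int(round(p[1])); g=img[y-r:y+r+1,x-r:x+r+1].astype(float).min(2)
    w=np.clip(g-(g.min()+.5*(g.max()-g.min())),0,None); v,u=np.mgrid[-r:r+1,-r:r+1]
    return np.array([x+(w*u).sum()/w.sum(), y+(w*v).sum()/w.sum()])
E
python3 - <<'E'
from h import *
np.set_printoptions(precision=4,suppress=True)
t,s=cam("top"),cam("side")
for c in(t,s): print(c["o"])
T=[np.array(p)/4+[170,170]-.4 for p in[(557,71),(660,48),(682,152),(579,172),(394,134),(465,119),(484,217),(414,231)]]
S=[np.array(p)/5+[225,140]-.4 for p in[(515,365),(605,300),(704,359),(615,426),(451,373),None,(427,477),(362,434)] if p]
S.insert(5,None)
X=[]
for i,(a,b) in enumerate(zip(T,S)):
    a=blob(t["img"],a,3)
    if b is None: print(i,a,onz(t,a,.014)); continue
    b=blob(s["img"],b,2); x,e=tri((t,a),(s,b)); X.append(x); print(i,a,b,x,e, onz(t,a,.111 if i<4 else .014))
hsv=cv2.cvtColor(t["img"],cv2.COLOR_RGB2HSV)
m=cv2.inRange(hsv,(12,90,120),(30,255,255)); m[:, :365]=0;m[:,455:]=0;m[:235]=0;m[285:]=0
c=max(cv2.findContours(m,0,2)[0],key=cv2.contourArea); r=cv2.minAreaRect(c); bx=cv2.boxPoints(r); print(r)
P=np.array([onz(t,p,.026) for p in bx]); print(P, P.mean(0),[np.linalg.norm(P[i]-P[i-1]) for i in range(4)])
E
```

```text
[0.3981 0.1836 1.1857]
[ 0.113  -0.4796  0.8018]
0 [308.2646 187.6799] [327.5556 212.375 ] [0.5883 0.2059 0.0819] 0.020589176593798716 [0.6018 0.197  0.111 ]
1 [335.062  181.6382] [346.0766 198.9597] [0.5917 0.151  0.1532] 0.016927258705215033 [0.6158 0.1418 0.111 ]
2 [340.21  209.185] [365.4477 210.7074] [0.5711 0.1211 0.1448] 0.020440887794996816 [0.5584 0.1301 0.111 ]
3 [314.151  213.6697] [347.5513 224.5256] [0.5701 0.1742 0.0702] 0.018927522535796958 [0.5479 0.1836 0.111 ]
4 [268.3243 203.0124] [315.2344 213.8672] [0.5832 0.2869 0.0154] 0.00034345268985582096 [0.5831 0.2871 0.014 ]
5 [286.6667 199.3291] [0.5925 0.2461 0.014 ]
6 [290.9665 224.4898] [309.6875 235.0625] [0.5355 0.2349 0.0148] 8.458124834157739e-05 [0.5357 0.2349 0.014 ]
7 [273.0202 227.3199] [296.9865 226.7297] [0.528  0.2752 0.0133] 0.0005799691600264383 [0.5284 0.2749 0.014 ]
((409.2655029296875, 260.6891784667969), (68.85591125488281, 20.560894012451172), 6.115502834320068)
[[ 0.4439  0.0493  0.026 ]
 [ 0.4891  0.045   0.026 ]
 [ 0.4764 -0.1062  0.026 ]
 [ 0.4312 -0.1014  0.026 ]] [ 0.4601 -0.0283  0.026 ] [np.float64(0.15121442360224874), np.float64(0.045423828209377085), np.float64(0.1517735490853556), np.float64(0.0453840077154883)]
```

```bash
python3 - <<'E'
from h import *
np.set_printoptions(precision=4,suppress=True)
t,s=cam("top"),cam("side")
T=[np.array(p)/4+[170,170]-.4 for p in[(557,71),(660,48),(682,152),(579,172)]]
S=[np.array(p)/5+[225,140]-.4 for p in[(605,300),(704,359),(615,426),(515,365)]]
X=[]
for a,b in zip(T,S):
    a=blob(t["img"],a,3); b=blob(s["img"],b,2); x,e=tri((t,a),(s,b)); X.append(x); print(x,e)
X=np.array(X); C=X.mean(0); print("spec",C)
for u in (X[0]-X[1],X[3]-X[2]): print("yaw",np.degrees(np.arctan2(-u[0],u[1])))
for u in (X[0]-X[3],X[1]-X[2]): print("yaw",np.degrees(np.arctan2(u[1],u[0])))
B=np.array([[.5831,.2871],[.5925,.2461],[.5357,.2349],[.5284,.2749]]).mean(0)
u=B-C[:2]; print("base",B,"yaw",np.degrees(np.arctan2(-u[0],u[1])),np.linalg.norm(u))
# lid free edge tab
for a,b in (((135,248),(135,35)),((30,275),None),((245,222),(225,75))):
    a=np.array(a)/4+[170,170]-.4
    if b: print("lid",tri((t,a),(s,np.array(b)/5+[225,140]-.4)))
# rim near corners of lamp house, z=.104
for b in ((55,143),(200,228)): print("rim",onz(s,np.array(b)/5+[225,140]-.4,.104))
for b in ((97,323),(290,290)): print("rimtop",onz(t,np.array(b)/4+[170,170]-.4,.104))
st=bot.read_state(); print(Ro.from_rotvec(st["tcp_rot"]).as_matrix())
# yellow rack in side view
hsv=cv2.cvtColor(s["img"],cv2.COLOR_RGB2HSV)
m=cv2.inRange(hsv,(12,70,120),(30,255,255))[285:375,310:395]
cv2.imwrite("pics/w.png",cv2.resize(np.hstack([s["img"][285:375,310:395,::-1],cv2.merge([m]*3)]),None,fx=4,fy=4,interpolation=cv2.INTER_CUBIC))
E
```

```text
[0.6028 0.1963 0.1116] 0.001286922655069031
[0.6148 0.1423 0.1125] 0.0007026812924786329
[0.5592 0.1296 0.1127] 0.0011489860210545698
[0.5484 0.1833 0.1113] 0.0007294961688284507
spec [0.5813 0.1629 0.112 ]
yaw 12.489044846480503
yaw 11.333841714285745
yaw 13.505889816592896
yaw 12.87623526974396
base [0.5599 0.2607] yaw 12.327551376555762 0.10017190087271256
lid (array([0.4986, 0.3979, 0.17  ]), np.float64(0.0010368422347309307))
lid (array([0.5126, 0.3442, 0.1742]), np.float64(0.0004510353409393602))
rim [0.4675 0.4342 0.104 ]
rim [0.4914 0.3422 0.104 ]
rimtop [0.467  0.4293 0.104 ]
rimtop [0.4863 0.3307 0.104 ]
[[-0.9235  0.3837 -0.0004]
 [ 0.3837  0.9235 -0.0007]
 [ 0.0001 -0.0008 -1.    ]]
```

View pics/w.png

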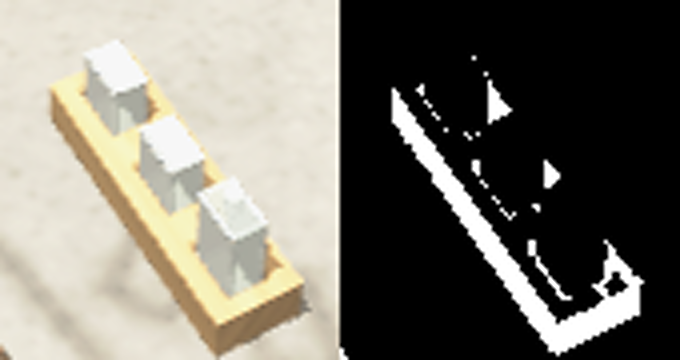

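The base screws agree with the text (heights about 14 mm, 0.1 mm ray gap). Optics origin is about (0.5597, 0.2615) with yaw 12.4°. The lid's edge tab triangulates to x=-30, z=170 in the optics frame, so the lid is about 0.65 rad open. In the side picture the stemmed cell is at the near (right) end of the rack.

Next I turn the tool 55° so its y axis lies along optics x, then move above the lid with the fingers shut.

```bash
python3 -m jog '[{"az":6.9},{"az":6.9},{"az":6.9},{"az":6.9},{"az":6.9},{"az":6.9},{"az":6.8},{"az":6.8},{"dx":-27,"dy":23},{"dx":-27,"dy":23},{"dx":-27,"dy":23},{"dx":-27,"dy":23},{"dx":-27,"dy":23},{"dx":-27,"dy":23},{"dx":-27,"dy":23},{"dx":-27,"dy":23},{"dx":-27,"dy":23},{"dx":-27,"dy":23}]' 0 40; python3 -m jog '[{},{},{}]'
python3 - <<'E'
from h import *
np.set_printoptions(precision=4,suppress=True)
s=bot.read_state();a=np.radians(12.4);d=s["tool_pos"]-[.5597,.2615,.173]
print(d[0]*np.cos(a)+d[1]*np.sin(a),-d[0]*np.sin(a)+d[1]*np.cos(a),d[2],Ro.from_rotvec(s["tcp_rot"]).as_matrix())
E
```

```text
-0.2160637280586341 0.41788159929923197 0.23119646926922177 [[-0.9235  0.3837 -0.0004]
 [ 0.3837  0.9235 -0.0007]
 [ 0.0001 -0.0008 -1.    ]]invalid input
invalid input
```

```bash
python3 -m jog '[{"dx":0,"dy":0,"dz":0,"ax":0,"ay":0,"az":6.9},{"dx":0,"dy":0,"dz":0,"ax":0,"ay":0,"az":6.9}]' 0 40; echo; python3 -m jog --help | head -20
```

```text
time: 0.47
tool_pos: [0.259, 0.6233, 0.4045]
tcp_rot: [-0.989, -2.982, 0.0]
wrist_force: [-0.6, -0.5, 0.1]
width: 0.744
grip_force: 0.0
invalid input: not JSON, or not a number
```

```bash
python3 -m jog '[{"dx":0,"dy":0,"dz":0,"ax":0,"ay":0,"az":6.9},{"dx":0,"dy":0,"dz":0,"ax":0,"ay":0,"az":6.9},{"dx":0,"dy":0,"dz":0,"ax":0,"ay":0,"az":6.9},{"dx":0,"dy":0,"dz":0,"ax":0,"ay":0,"az":6.9},{"dx":0,"dy":0,"dz":0,"ax":0,"ay":0,"az":6.8},{"dx":0,"dy":0,"dz":0,"ax":0,"ay":0,"az":6.8},{"dx":-27,"dy":23,"dz":0,"ax":0,"ay":0,"az":0},{"dx":-27,"dy":23,"dz":0,"ax":0,"ay":0,"az":0},{"dx":-27,"dy":23,"dz":0,"ax":0,"ay":0,"az":0},{"dx":-27,"dy":23,"dz":0,"ax":0,"ay":0,"az":0},{"dx":-27,"dy":23,"dz":0,"ax":0,"ay":0,"az":0},{"dx":-27,"dy":23,"dz":0,"ax":0,"ay":0,"az":0},{"dx":-27,"dy":23,"dz":0,"ax":0,"ay":0,"az":0},{"dx":-27,"dy":23,"dz":0,"ax":0,"ay":0,"az":0},{"dx":-27,"dy":23,"dz":0,"ax":0,"ay":0,"az":0},{"dx":-27,"dy":23,"dz":0,"ax":0,"ay":0,"az":0},{"dx":0,"dy":0,"dz":0,"ax":0,"ay":0,"az":0},{"dx":0,"dy":0,"dz":0,"ax":0,"ay":0,"az":0}]'
cat >> h.py <<'E'
def rel(o=(.5597,.2615),yaw=12.4,tip=.173):
    s=bot.read_state(); a=np.radians(yaw); d=s["tool_pos"]-np.r_[o,tip]; m=Ro.from_rotvec(s["tcp_rot"]).as_matrix()
    print("t",s["time"],"local mm",np.round(1e3*np.array([d[0]*np.cos(a)+d[1]*np.sin(a),-d[0]*np.sin(a)+d[1]*np.cos(a),d[2]]),1),
     "tool-y yaw",round(np.degrees(np.arctan2(m[1,1],m[0,1])),2),"F",np.round(s["wrist_force"],1),"w",round(s["width"],3),"g",round(s["grip_force"],1))
E
python3 -c "from h import *;rel()"
```

```text
time: 1.97
tool_pos: [0.5433, 0.4077, 0.4044]
tcp_rot: [-1.972, -2.445, 0.0]
wrist_force: [-0.1, 0.1, 0.2]
width: 0.005
grip_force: 0.0
t 1.9667 local mm [ 15.4 146.3 231.4] tool-y yaw 12.23 F [-0.1  0.1  0.2] w 0.005 g 0.0
```

```bash
python3 -m jog '[{"dx":0,"dy":0,"dz":23,"ax":0,"ay":0,"az":0},{"dx":0,"dy":0,"dz":23,"ax":0,"ay":0,"az":0},{"dx":0,"dy":0,"dz":23,"ax":0,"ay":0,"az":0},{"dx":0,"dy":-3,"dz":6,"ax":0,"ay":0,"az":0},{"dx":0,"dy":-3,"dz":5,"ax":0,"ay":0,"az":0},{"dx":0,"dy":-3,"dz":5,"ax":0,"ay":0,"az":0},{"dx":0,"dy":-4,"dz":5,"ax":0,"ay":0,"az":0},{"dx":0,"dy":-4,"dz":5,"ax":0,"ay":0,"az":0},{"dx":0,"dy":-4,"dz":5,"ax":0,"ay":0,"az":0},{"dx":0,"dy":-4,"dz":5,"ax":0,"ay":0,"az":0},{"dx":0,"dy":-4,"dz":5,"ax":0,"ay":0,"az":0},{"dx":0,"dy":-2,"dz":4,"ax":0,"ay":0,"az":0},{"dx":0,"dy":0,"dz":3,"ax":0,"ay":0,"az":0}]'; python3 -c "from h import *;rel()"
```

```text
time: 3.05
tool_pos: [0.5106, 0.4023, 0.2869]
tcp_rot: [-1.967, -2.449, 0.002]
wrist_force: [-1.1, -0.3, 0.8]
width: -0.001
grip_force: 0.4
t 3.05 local mm [-17.7 148.  113.9] tool-y yaw 12.44 F [-1.1 -0.3  0.8] w -0.001 g 0.4
```

```bash
python3 -m jog '[{"dx":0,"dy":0,"dz":2,"ax":0,"ay":0,"az":0},{"dx":0,"dy":0,"dz":2,"ax":0,"ay":0,"az":0},{"dx":0,"dy":0,"dz":1,"ax":0,"ay":0,"az":0},{"dx":0,"dy":0,"dz":0,"ax":0,"ay":0,"az":0},{"dx":0,"dy":0,"dz":0,"ax":0,"ay":0,"az":0},{"dx":0,"dy":0,"dz":0,"ax":0,"ay":0,"az":0}]'; python3 -c "from h import *;rel()"
```

```text
time: 3.55
tool_pos: [0.5113, 0.4024, 0.2834]
tcp_rot: [-1.968, -2.448, 0.002]
wrist_force: [-3.7, -1.9, 5.4]
width: 0.001
grip_force: 2.7
t 3.55 local mm [-17.  148.  110.4] tool-y yaw 12.43 F [-3.7 -1.9  5.4] w 0.001 g 2.7
```

```bash
python3 -m jog '[{"dx":0,"dy":0,"dz":2,"ax":0,"ay":0,"az":0},{"dx":0,"dy":0,"dz":2,"ax":0,"ay":0,"az":0},{"dx":0,"dy":0,"dz":0,"ax":0,"ay":0,"az":0},{"dx":0,"dy":0,"dz":0,"ax":0,"ay":0,"az":0},{"dx":0,"dy":0,"dz":0,"ax":0,"ay":0,"az":0}]'; python3 -c "from h import *;rel()"
```

```text
time: 3.97
tool_pos: [0.5114, 0.4024, 0.2831]
tcp_rot: [-1.968, -2.449, 0.001]
wrist_force: [-10.7, -6.2, 22.2]
width: 0.001
grip_force: 10.9
t 3.9667 local mm [-17.  148.  110.1] tool-y yaw 12.43 F [-10.7  -6.2  22.2] w 0.001 g 10.9
```

The tool is stopped rigidly at 110 mm with 22 N, so the lid is closed. Next I lift and go above the rack.

```bash
python3 -m jog '[{"dx":0,"dy":0,"dz":-15,"ax":0,"ay":0,"az":0},{"dx":0,"dy":0,"dz":-40,"ax":0,"ay":0,"az":0},{"dx":0,"dy":0,"dz":-40,"ax":0,"ay":0,"az":0},{"dx":-38,"dy":-13,"dz":0,"ax":0,"ay":0,"az":0},{"dx":-38,"dy":-13,"dz":0,"ax":0,"ay":0,"az":0},{"dx":-38,"dy":-13,"dz":0,"ax":0,"ay":0,"az":0},{"dx":-38,"dy":-13,"dz":0,"ax":0,"ay":0,"az":0},{"dx":-38,"dy":-13,"dz":0,"ax":0,"ay":0,"az":0},{"dx":-38,"dy":-13,"dz":0,"ax":0,"ay":0,"az":0},{"dx":-38,"dy":-13,"dz":0,"ax":0,"ay":0,"az":0},{"dx":-38,"dy":-13,"dz":0,"ax":0,"ay":0,"az":0},{"dx":-38,"dy":-13,"dz":0,"ax":0,"ay":0,"az":0},{"dx":-38,"dy":-13,"dz":0,"ax":0,"ay":0,"az":0},{"dx":-38,"dy":-13,"dz":0,"ax":0,"ay":0,"az":0},{"dx":-38,"dy":-13,"dz":0,"ax":0,"ay":0,"az":0},{"dx":0,"dy":0,"dz":0,"ax":0,"ay":0,"az":5.7},{"dx":0,"dy":0,"dz":0,"ax":0,"ay":0,"az":5.7},{"dx":0,"dy":0,"dz":0,"ax":0,"ay":0,"az":5.7},{"dx":0,"dy":0,"dz":0,"ax":0,"ay":0,"az":0},{"dx":0,"dy":0,"dz":0,"ax":0,"ay":0,"az":0}]' 0.6 40; python3 - <<'E'
from h import *
np.set_printoptions(precision=4,suppress=True)
rel(o=(.4559,-.0781),yaw=-4.8)
w=cam("wrist"); cv2.imwrite("pics/w1.png",w["img"][:,:,::-1]); print(w["o"],w["Rw"],w["f"],w["cx"],w["cy"])
t=cam("top"); s=cam("side"); cv2.imwrite("pics/t1.png",t["img"][:,:,::-1]); cv2.imwrite("pics/s1.png",s["img"][:,:,::-1])
E
```

```text
time: 5.63
tool_pos: [0.4574, -0.0766, 0.3737]
tcp_rot: [2.307, 2.132, 0.0]
wrist_force: [-0.2, 0.4, -0.6]
width: 0.601
grip_force: 0.0
t 5.6333 local mm [  1.4   1.6 200.7] tool-y yaw -4.53 F [-0.2  0.4 -0.6] w 0.601 g 0.0
[ 0.4634 -0.0055  0.343 ] [[ 0.9969 -0.0746 -0.0233]
 [-0.0781 -0.9566 -0.2807]
 [-0.0013  0.2817 -0.9595]] 371.64829954431775 322.2685450517186 241.39929909007807
```

View pics/w1.png

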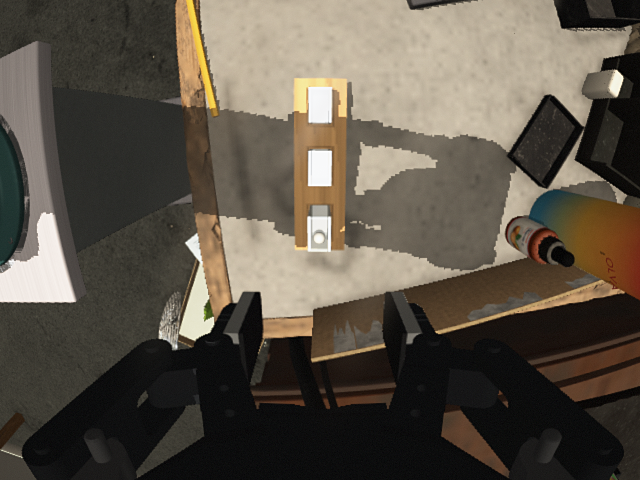

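The wrist view shows the rack at columns 294–347, rows 79–250. The reference cell is the lowest, with its stem at about (320,238) and body at columns 308–331. I'll measure it with the wrist and top views together.

```bash
cat > m.py <<'E'
from h import *
np.set_printoptions(precision=4,suppress=True)
w,t=cam("wrist"),cam("top")
hsv=cv2.cvtColor(w["img"],cv2.COLOR_RGB2HSV)
m=cv2.inRange(hsv,(0,0,135),(180,45,255)); n,l,st,ce=cv2.connectedComponentsWithStats(m[60:270,296:345])
for i in range(1,n):
    if st[i,4]>150: print("white",st[i],ce[i]+[296,60])
g=cv2.cvtColor(w["img"],cv2.COLOR_RGB2GRAY)
for r in (212,220,228,246): print(r,g[r,296:346])
print("col320",g[196:256,320]); print("col311",g[196:256,311])
y=cv2.inRange(hsv,(10,80,60),(30,255,255)); y[:60]=0;y[270:]=0;y[:,:280]=0;y[:,360:]=0
c=max(cv2.findContours(y,0,2)[0],key=cv2.contourArea); R=cv2.minAreaRect(c); P=np.array([onz(w,p,.026) for p in cv2.boxPoints(R)]); print(R,P,P.mean(0))
gt=cv2.cvtColor(t["img"],cv2.COLOR_RGB2GRAY); print(gt[248:276,424:450])
E
python3 m.py
```

```text
white [  0   0  49  18 820] [319.8805  68.6841]
white [ 12  27  25  37 859] [319.7788 105.1199]
white [ 12  90  24  37 877] [319.5108 168.1026]
white [   0  146   47   64 1205] [317.8722 234.9261]
212 [127 125 124 128 127 127 120 119 121 122 112  92  93  97  89 104 139 173
 168 170 169 171 169 171 172 171 172 170 170 172 176 144 100  86  95  97
  89 110 127 124 126 128 124 118 115 114 115 117 114  92]
220 [124 125 124 125 130 125 121 118 122 118 113 207 251 253 236 180 222 242
 241 241 241 240 242 241 241 240 241 241 241 242 241 221 244 255 241 137
  92 107 126 123 127 128 123 118 114 113 116 120 110  68]
228 [121 126 123 125 128 126 121 117 119 120 108 171 246 254 237 180 222 242
 241 241 240 242 243 243 243 242 241 242 241 243 242 204 243 255 237 128
  96 114 124 122 125 128 124 115 110 114 174 225 213  88]
246 [204 205 173 125 121 127 119 116 119 118 122 176 245 254 241 181 181 184
 185 185 186 185 182 184 184 182 185 182 182 181 182 196 248 255 236 135
 120 120 122 122 117 117 117 119 111 114 117 129 150 164]
col320 [119 116 120 117 119 117 124 123 112 127 159 173 172 169 169 171
[... 2958 characters left out ...]
26 133 145
  225 205 174 175 174 168 168 169]
 [139 139 137 139 139 137 135 134 133 132 130 129 132 131 131 130 128 142
  222 198 179 135  93  90  47  54]
 [139 138 137 138 138 138 136 135 135 135 137 137 137 135 136 134 130 139
  221 197 183  76  37  55  60  71]
 [122 121 123 140 139 140 139 138 139 135 136 136 135 133 133 132 129 141
  222 200 189  92  68  73  72  59]
 [ 87  83  79  81  77  95  86 103 105 120 119 121 138 139 135 134 144 226
  221 190 191  91  64  70  72  46]
 [ 98  90  92  93  99 108 108 105  97  99  99  86  83  79 113  86  89 190
  214 191 195 160 129  86  33  40]
 [ 96  93  91  89  97 104 105 105 106 109 110 111 108 120 202 198 196 194
  193 192 193 194 195 103  19  22]]
```

```bash
python3 - <<'E'
from h import *
np.set_printoptions(precision=4,suppress=True)
w,t=cam("wrist"),cam("top"); rel(o=(.4559,-.0781),yaw=-4.8)
g=cv2.cvtColor(w["img"],cv2.COLOR_RGB2GRAY); print(g[238,300:340])
print("stem",tri((w,(319.8,238.2)),(t,(438.1,262.1))))
C=np.array([onz(w,p,.065) for p in ((307,217),(331,217),(331,252),(307,252))]); print(C,C.mean(0))
print("sides",[np.linalg.norm(C[i]-C[i-1]) for i in range(4)])
for p in ((319.8,105.1),(319.5,168.1)): print("spare",onz(w,p,.053))
print("stem z.0795",onz(w,(319.8,238.2),.0795))
# top-face corner heights: (row 217 left/right) against the top view
print(tri((w,(331,217)),(t,(430,258))), tri((w,(331,252)),(t,(442.5,258.9))), tri((w,(307,252)),(t,(442.5,266.5))))
E
```

```text
t 5.9833 local mm [  1.3   2.1 200.7] tool-y yaw -4.59 F [-0.  -0.4 -0.2] w 0.598 g 0.0
[124 127 118 117 119 118 111 170 246 255 241 170 164 177 234 246 249 249
 249 249 249 247 242 225 177 146 166 145 248 255 229  92  97 112 125 121
 120 119 121 116]
stem (array([ 0.4555, -0.0784,  0.0831]), np.float64(5.1393506571802315e-05))
[[ 0.4466 -0.0659  0.065 ]
 [ 0.4649 -0.0674  0.065 ]
 [ 0.4628 -0.0955  0.065 ]
 [ 0.444  -0.094   0.065 ]] [ 0.4546 -0.0807  0.065 ]
sides [np.float64(0.028183682360152517), np.float64(0.01839031722275555), np.float64(0.028169096627691206), np.float64(0.018881737650960566)]
spare [0.4631 0.0187 0.053 ]
spare [ 0.4589 -0.0304  0.053 ]
stem z.0795 [ 0.4554 -0.0795  0.0795]
(array([ 0.4648, -0.0665,  0.0646]), np.float64(0.0009856172107646467)) (array([ 0.4623, -0.085 ,  0.0957]), np.float64(0.0007934221670398163)) (array([ 0.446 , -0.085 ,  0.0931]), np.float64(4.935181472857134e-05))
```

Cell top measures 28.2 × 18.6 mm at the 65 mm plane, which agrees with the text. The cell centre is about (0.4548, -0.080), yaw -4.85°. I descend to a grasp height of about 49 mm.

```bash
python3 -m jog '[{"dx":-4,"dy":-2.3,"dz":0,"ax":0,"ay":0,"az":0.3},{"dx":0,"dy":0,"dz":37,"ax":0,"ay":0,"az":0},{"dx":0,"dy":0,"dz":37,"ax":0,"ay":0,"az":0},{"dx":0,"dy":0,"dz":37,"ax":0,"ay":0,"az":0},{"dx":0,"dy":0,"dz":30,"ax":0,"ay":0,"az":0},{"dx":0,"dy":0,"dz":0,"ax":0,"ay":0,"az":0},{"dx":0,"dy":0,"dz":0,"ax":0,"ay":0,"az":0}]'; python3 - <<'E'
from h import *
rel(o=(.4548,-.08),yaw=-4.85)
w,s=cam("wrist"),cam("side")
im=np.hstack([cv2.resize(w["img"][200:480,180:460],(400,400)),cv2.resize(s["img"][260:380,290:410],(400,400))]); cv2.imwrite("pics/g1.png",im[:,:,::-1])
E
```

```text
time: 6.57
tool_pos: [0.4536, -0.08, 0.2313]
tcp_rot: [-2.312, -2.121, 0.004]
wrist_force: [0.8, 0.2, 0.4]
width: 0.6
grip_force: 0.0
t 6.5667 local mm [-1.2 -0.1 58.3] tool-y yaw -4.96 F [0.8 0.2 0.4] w 0.6 g 0.0
```

View pics/g1.png

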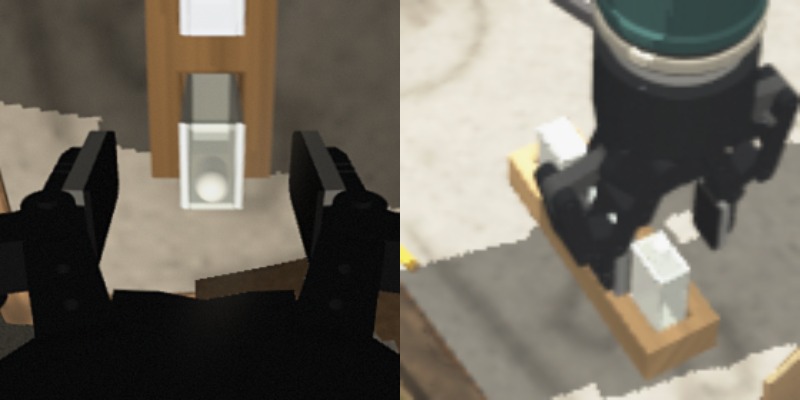

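The cell sits between the pads, centred along the row and about 1 mm toward +x. I correct that, descend 27 mm and close.

```bash
python3 -m jog '[{"dx":0,"dy":1.2,"dz":10,"ax":0,"ay":0,"az":0},{"dx":0,"dy":0,"dz":10,"ax":0,"ay":0,"az":0},{"dx":0,"dy":0,"dz":7,"ax":0,"ay":0,"az":0},{"dx":0,"dy":0,"dz":0,"ax":0,"ay":0,"az":0},{"dx":0,"dy":0,"dz":0,"ax":0,"ay":0,"az":0}]'; python3 -m jog '[{"dx":0,"dy":0,"dz":0,"ax":0,"ay":0,"az":0},{"dx":0,"dy":0,"dz":0,"ax":0,"ay":0,"az":0},{"dx":0,"dy":0,"dz":0,"ax":0,"ay":0,"az":0},{"dx":0,"dy":0,"dz":0,"ax":0,"ay":0,"az":0},{"dx":0,"dy":0,"dz":0,"ax":0,"ay":0,"az":0},{"dx":0,"dy":0,"dz":0,"ax":0,"ay":0,"az":0},{"dx":0,"dy":0,"dz":0,"ax":0,"ay":0,"az":0},{"dx":0,"dy":0,"dz":0,"ax":0,"ay":0,"az":0}]' 0 30; python3 -c "from h import *;rel(o=(.4548,-.08),yaw=-4.85)"
```

```text
time: 7.08
tool_pos: [0.4555, -0.0802, 0.2051]
tcp_rot: [-2.315, -2.122, 0.001]
wrist_force: [0.2, -0.2, 0.7]
width: 0.603
grip_force: 0.0
time: 7.75
tool_pos: [0.456, -0.0803, 0.2059]
tcp_rot: [2.315, 2.123, 0.0]
wrist_force: [-1.2, -0.5, 2.8]
width: 0.208
grip_force: 35.9
t 7.75 local mm [ 1.2 -0.2 32.9] tool-y yaw -4.96 F [-1.2 -0.5  2.8] w 0.208 g 35.9
```

```bash
python3 -m jog '[{"dx":0,"dy":0,"dz":-5,"ax":0,"ay":0,"az":0},{"dx":0,"dy":0,"dz":-10,"ax":0,"ay":0,"az":0},{"dx":0,"dy":0,"dz":-15,"ax":0,"ay":0,"az":0},{"dx":0,"dy":0,"dz":-20,"ax":0,"ay":0,"az":0},{"dx":0,"dy":0,"dz":-25,"ax":0,"ay":0,"az":0},{"dx":0,"dy":0,"dz":-25,"ax":0,"ay":0,"az":0},{"dx":0,"dy":0,"dz":-25,"ax":0,"ay":0,"az":0},{"dx":0,"dy":0,"dz":-20,"ax":0,"ay":0,"az":0},{"dx":0,"dy":0,"dz":-10,"ax":0,"ay":0,"az":0},{"dx":0,"dy":0,"dz":0,"ax":0,"ay":0,"az":0},{"dx":0,"dy":0,"dz":0,"ax":0,"ay":0,"az":0}]' - 40; python3 -m jog '[{"dx":15,"dy":3,"dz":0,"ax":0,"ay":0,"az":0},{"dx":25,"dy":5,"dz":0,"ax":0,"ay":0,"az":0},{"dx":30,"dy":6.4,"dz":0,"ax":0,"ay":0,"az":0},{"dx":30,"dy":6.4,"dz":0,"ax":0,"ay":0,"az":0},{"dx":30,"dy":6.4,"dz":0,"ax":0,"ay":0,"az":0},{"dx":30,"dy":6.4,"dz":0,"ax":0,"ay":0,"az":0},{"dx":30,"dy":6.4,"dz":0,"ax":0,"ay":0,"az":0},{"dx":30,"dy":6.4,"dz":0,"ax":0,"ay":0,"az":0},{"dx":30,"dy":6.4,"dz":0,"ax":0,"ay":0,"az":0},{"dx":30,"dy":6.4,"dz":0,"ax":0,"ay":0,"az":0},{"dx":30,"dy":6.4,"dz":0,"ax":0,"ay":0,"az":0},{"dx":25,"dy":5,"dz":0,"ax":0,"ay":0,"az":0},{"dx":15,"dy":3.1,"dz":0,"ax":0,"ay":0,"az":0},{"dx":0,"dy":0,"dz":0,"ax":0,"ay":0,"az":-4.4},{"dx":0,"dy":0,"dz":0,"ax":0,"ay":0,"az":-4.4},{"dx":0,"dy":0,"dz":0,"ax":0,"ay":0,"az":-4.4},{"dx":0,"dy":0,"dz":0,"ax":0,"ay":0,"az":-4.2},{"dx":0,"dy":0,"dz":0,"ax":0,"ay":0,"az":0},{"dx":0,"dy":0,"dz":0,"ax":0,"ay":0,"az":0},{"dx":0,"dy":0,"dz":0,"ax":0,"ay":0,"az":0}]'; python3 - <<'E'
from h import *
rel(tip=.1669)
w,s,t=cam("wrist"),cam("side"),cam("top")
for n,c in(("w2",w),("s2",s),("t2",t)): cv2.imwrite(f"pics/{n}.png",c["img"][:,:,::-1])
im=np.hstack([cv2.resize(w["img"][160:460,170:470],(400,400)),cv2.resize(s["img"][90:290,225:425],(400,400))]); cv2.imwrite("pics/g2.png",im[:,:,::-1])
E
```

```text
time: 8.67
tool_pos: [0.4559, -0.0803, 0.3609]
tcp_rot: [2.315, 2.123, 0.001]
wrist_force: [-0.3, -0.3, -1.4]
width: 0.209
grip_force: 39.0
time: 10.33
tool_pos: [0.5594, 0.2616, 0.3596]
tcp_rot: [-1.97, -2.446, 0.003]
wrist_force: [-1.3, 0.7, 0.2]
width: 0.207
grip_force: 39.0
t 10.3333 local mm [ -0.3   0.2 192.7] tool-y yaw 12.32 F [-1.3  0.7  0.2] w 0.207 g 39.0
```

View pics/g2.png

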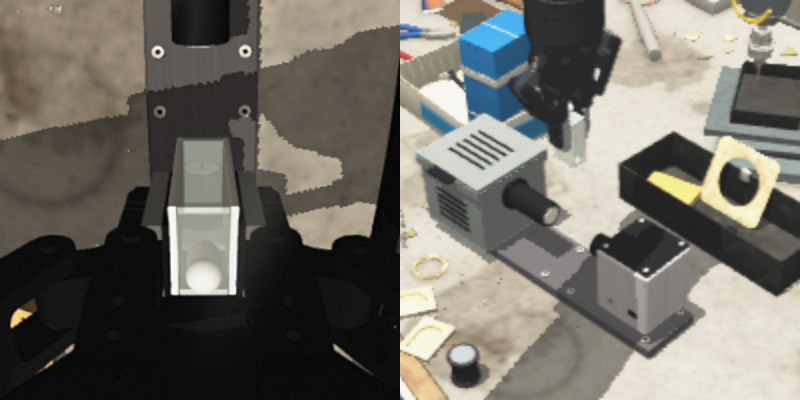

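The lid is closed flat, and the cell is held upright above the gap. The base screws show in the wrist view at about (288,198), (354,198), (290,243), (355,243). I'll check the beam position against the wrist camera.

```bash
python3 - <<'E'
from h import *
np.set_printoptions(precision=4,suppress=True)
w=cam("wrist"); s=bot.read_state(); a=np.radians(12.4); p0=s["tool_pos"]
loc=lambda X:(lambda d:np.round(1e3*np.array([d[0]*np.cos(a)+d[1]*np.sin(a),-d[0]*np.sin(a)+d[1]*np.cos(a),d[2]]),1))(X-np.r_[p0[:2],0])
X=[]
for p in((288.5,198),(353.7,198),(290,243),(355,243)):
    b=blob(w["img"],p,3); x=onz(w,b,.014); X.append(x); print(b,x,loc(x))
X=np.array(X); print("mean",X.mean(0),loc(X.mean(0)))
for u in (X[0]-X[2],X[1]-X[3]): print(np.degrees(np.arctan2(-u[0],u[1])))
for u in (X[1]-X[0],X[3]-X[2]): print(np.degrees(np.arctan2(u[1],u[0])))
for p in ((297.5,316),(348.5,316),(297.5,381),(348.5,381),(322,366)): print("cell top",loc(onz(w,p,p0[2]-.1409)))
g=cv2.cvtColor(w["img"],cv2.COLOR_RGB2GRAY); print(g[330,285:362])
# lamp tube edges in wrist view
print(g[180,280:365])
E
```

```text
[288.1846 197.7111] [0.5268 0.273  0.014 ] [-29.7  17.9  14. ]
[354.0181 197.6059] [0.5822 0.2853 0.014 ] [27.1 18.  14. ]
[290.1564 242.6298] [0.5363 0.2337 0.014 ] [-28.8 -22.5  14. ]
[354.3154 244.2026] [0.5923 0.2446 0.014 ] [ 28.2 -23.9  14. ]
mean [0.5594 0.2592 0.014 ] [-0.8 -2.6 14. ]
13.63660681701485
13.996922711319824
12.524633582540035
10.99479944592755
cell top [ -8.1  13.1 219.7]
cell top [  8.8  13.1 219.7]
cell top [ -9.  -14.4 219.7]
cell top [  9.7 -14.4 219.7]
cell top [  0.   -7.4 219.7]
[114 113 114 115 115  89  47  22  26  17  22 101 223 251 245 246 245 186
 148 149 151 152 155 156 157 155 154 153 154 154 153 153 156 155 154 154
 155 155 155 155 156 156 153 154 156 156 156 158 158 161 161 165 164 165
 164 165 160 171 232 242 241 242 240 168  42  38  43  44  44  74 112 119
 116 118 118 116 120]
[93 94 91 91 92 91 93 89 90 92 92 90 88 91 89 91 94 74 15 14 18 16 19 16
 19 19 20 19 24 24 28 32 31 32 36 33 34 34 32 29 30 28 24 26 25 22 20 21
 22 20 19 18 17 15 15 17 12 13 11  3  9 35 45 45 45 44 48 45 44 46 44 46
 47 45 44 69 92 88 87 88 89 84 65 61 84]
```

Wrist and fixed cameras agree within about 1 mm sideways. I descend 117 mm into the gap.

```bash
python3 -m jog '[{"dx":-1,"dy":0,"dz":10,"ax":0,"ay":0,"az":0},{"dx":0,"dy":0,"dz":15,"ax":0,"ay":0,"az":0},{"dx":0,"dy":0,"dz":15,"ax":0,"ay":0,"az":0},{"dx":0,"dy":0,"dz":15,"ax":0,"ay":0,"az":0},{"dx":0,"dy":0,"dz":15,"ax":0,"ay":0,"az":0},{"dx":0,"dy":0,"dz":12,"ax":0,"ay":0,"az":0},{"dx":0,"dy":0,"dz":10,"ax":0,"ay":0,"az":0},{"dx":0,"dy":0,"dz":10,"ax":0,"ay":0,"az":0},{"dx":0,"dy":0,"dz":8,"ax":0,"ay":0,"az":0},{"dx":0,"dy":0,"dz":5,"ax":0,"ay":0,"az":0},{"dx":0,"dy":0,"dz":2,"ax":0,"ay":0,"az":0},{"dx":0,"dy":0,"dz":0,"ax":0,"ay":0,"az":0},{"dx":0,"dy":0,"dz":0,"ax":0,"ay":0,"az":0},{"dx":0,"dy":0,"dz":0,"ax":0,"ay":0,"az":0},{"dx":0,"dy":0,"dz":0,"ax":0,"ay":0,"az":0},{"dx":0,"dy":0,"dz":0,"ax":0,"ay":0,"az":0},{"dx":0,"dy":0,"dz":0,"ax":0,"ay":0,"az":0}]'; python3 - <<'E'
from h import *
rel(tip=.1669)
w,s,t=cam("wrist"),cam("side"),cam("top")
r=lambda i,x,y,W,H,k:cv2.resize(i[y:y+H,x:x+W],None,fx=k,fy=k,interpolation=cv2.INTER_CUBIC)
im=np.hstack([cv2.resize(w["img"][130:430,170:470],(400,400)),r(s["img"],265,135,100,100,4)]); cv2.imwrite("pics/g3.png",im[:,:,::-1])
E
```

```text
time: 11.95
tool_pos: [0.56, 0.2611, 0.2441]
tcp_rot: [1.968, 2.449, 0.001]
wrist_force: [0.2, -0.3, 0.3]
width: 0.205
grip_force: 39.0
t 11.95 local mm [ 0.2 -0.4 77.2] tool-y yaw 12.44 F [ 0.2 -0.3  0.3] w 0.205 g 39.0
```

View pics/g3.png

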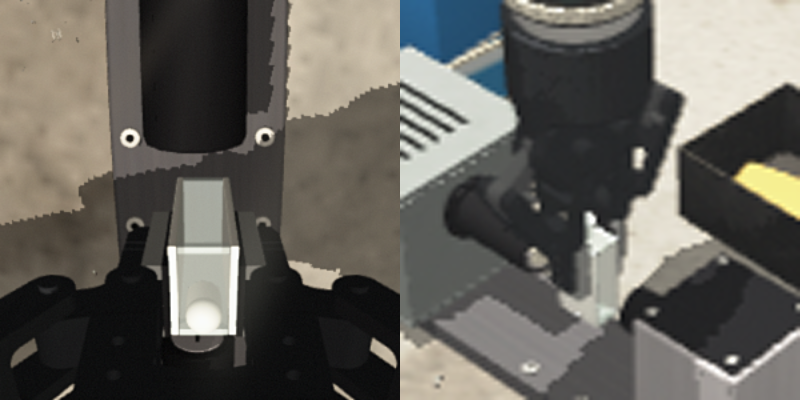

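The cell is in the gap with clearance to both tubes. The lamp tube end spans crop columns 143–247 and the cell 165–240. I'll check the sideways offset from these.

```bash
python3 - <<'E'
from h import *
np.set_printoptions(precision=1,suppress=True)
w=cam("wrist"); s=bot.read_state(); a=np.radians(12.44); p0=s["tool_pos"]; rel(tip=.1669)
def loc(X):
    d=X-np.r_[p0[:2],0]; return 1e3*np.array([d[0]*np.cos(a)+d[1]*np.sin(a),-d[0]*np.sin(a)+d[1]*np.cos(a),d[2]])
g=cv2.cvtColor(w["img"],cv2.COLOR_RGB2GRAY).astype(int)
for r in (160,185,210):
    row=g[r,240:395]; print(r,"dark run",[ (240+i) for i in range(1,155) if (row[i]<42)!=(row[i-1]<42)])
f=lambda u,v,z:loc(onz(w,(170+u*.75,130+v*.75),z))
for v in (60,100,135): print("tube",f(143 if v>90 else 141,v,.075),f(247 if v>90 else 249,v,.075))
print("screws",f(130,138,.014),f(265,137,.014),f(135,225,.014),f(263,225,.014))
for v in (247,335): print("cell",f(165,v,.103),f(240,v,.103))
E
```

```text
t 12.15 local mm [ 0.1 -0.5 76.9] tool-y yaw 12.44 F [ 0.2  0.5 -0. ] w 0.207 g 39.0
160 dark run [276, 357]
185 dark run [277, 357]
210 dark run [277, 356]
tube [-17.2  56.6  75. ] [13.1 56.6 75. ]
tube [-16.9  45.2  75. ] [12.7 45.2 75. ]
tube [-17.1  34.9  75. ] [13.  34.9 75. ]
screws [-30.4  17.5  14. ] [26.1 18.  14. ] [-30.1 -22.6  14. ] [ 26.9 -22.5  14. ]
cell [ -9.2  13.3 103. ] [  9.5  13.4 103. ]
cell [-10.2 -14.6 103. ] [ 10.5 -14.6 103. ]
```

The wrist camera puts the beam about 2 mm toward -x of the cell, while the fixed cameras put it at about 0. I take a middle correction of 1.3 mm and lower 2 mm, both well inside the limits.

```bash
python3 -m jog '[{"dx":0,"dy":-0.7,"dz":1,"ax":0,"ay":0,"az":0},{"dx":0,"dy":-0.6,"dz":1,"ax":0,"ay":0,"az":0},{"dx":0,"dy":0,"dz":0,"ax":0,"ay":0,"az":0},{"dx":0,"dy":0,"dz":0,"ax":0,"ay":0,"az":0},{"dx":0,"dy":0,"dz":0,"ax":0,"ay":0,"az":0},{"dx":0,"dy":0,"dz":0,"ax":0,"ay":0,"az":0},{"dx":0,"dy":0,"dz":0,"ax":0,"ay":0,"az":0},{"dx":0,"dy":0,"dz":0,"ax":0,"ay":0,"az":0}]'; python3 -c "
from h import *
rel(tip=.1669); print(bot.finish_job())"
```

```text
time: 12.82
tool_pos: [0.5586, 0.2608, 0.2417]
tcp_rot: [1.968, 2.449, 0.0]
wrist_force: [0.3, -0.6, -0.3]
width: 0.2
grip_force: 39.0
t 12.8167 local mm [-1.2 -0.5 74.8] tool-y yaw 12.44 F [ 0.3 -0.6 -0.3] w 0.2 g 39.0
the job is handed in; nothing more can be done
None
```

The job is handed in at about 12.8 s of the 51 s: the lid is closed, and the reference cell is held still in the gap, about 1 mm from the beam axis by measurement (cameras differ by 2 mm); no verdict was returned.

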